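Index the carving stand to the leaf and lock it

ROBOT

A 6-joint arm with a two-finger parallel gripper is mounted at the origin on the work surface. World frame = base frame: x ahead of the robot, y to its left, z up, the work surface at z = 0. Lengths are in m, angles in degrees, forces in N, time in s.
With the tool pointing down it reaches from about 0.25 to 0.775 m from the base axis. Payload 8.9 kg.
Tool frame: the origin (TCP) lies between the finger pads; the fingertips stand 22 mm ahead of it and the grasp point (between the pads) lies 3 mm ahead of it; z points along the fingers, y is the line along which they close (so a half turn about z gives the same grasp; the last joint's range is limited). The gripper opens to 85 mm and grips with 20 to 120 N. Pads are 22 mm wide; open, the fingers measure 114 mm over their backs; the gripper's body (76 mm by 85 mm) begins 54 mm behind the grasp point. The pads swing forward as they close: fully open they stand 13 mm farther back than shut.
Start: joints at [-84.127, 16.656, -8.789, 64.555, 0, 82.019], TCP at [0.126, -0.51, 0.253] pointing down, gripper open.
Joint ranges: [-144.48, 144.48], [-52.06, 99.96], [-74.48, 78.29], [-112.23, 115.85], [-86.99, 84.42], [-180, 180]. Speed limits (degrees/s): [127.2, 127.2, 159.86, 180, 180, 180].

INTERFACE

Orientations are given as a 3x3 rotation matrix whose columns are the frame's x, y, z axes.
In Python, from rig import env gives the robot as it stands.
- The arm moves only by the tool move_arm, never from a script. Its argument "deltas" is a list of rows, each a list of 3 entries, a list of its own where there are three numbers: the shift along the tool's x, y, z in cm, then the turn, a rotation vector about the tool's x, y, z in units of 8 degrees (1.0 is 8 degrees), then the closure, from -1 (fully open) to 1 (shut). In form: [[[tx, ty, tz], [wx, wy, wz], gripper], ...]. A call has 1 to 8 rows; each row is the pose to reach, as a shift and turn from the pose commanded when the call began, along the tool's axes at that moment; what a row does not reach only later rows make up. A row lasts 1/8 s, in which the tool goes at most 62.5 mm and 10.7 degrees, less where a joint would pass 70% of its speed; a pose out of reach is approached as far as the arm can. A call with a gripper value outside its range is refused whole. The fingers move at their own pace and stop on an object; "newtons" is the grip in N (left out, the last holds). Time passes only in rows, so rows that repeat a pose let the fingers close. It gives the time, the measured TCP pose, the force, the opening and the grip force at its end, in the units of the state.
- env.get_state(): the state, without advancing time (a new reading comes with each control period).
- env.snapshot(name): name is "scene" or "top" or "wrist"; returns the picture (480x640x3 uint8, blue, green, red); there is no depth.
- env.calibration(name): a dict with "K" (3x3 intrinsics, pixels), "rvec" (rotation vector, rad) and "tvec" (3), from world to camera coordinates, as OpenCV has them. Camera axes: x right, y down, z forward; pixel columns grow to the right and rows downward; lengths in m; the calibration is good to about 2 mm. The wrist camera is an equidistant fisheye: a pixel r from the principal point sees the ray r / f radians off the axis. A picture is of the moment at which its call begins: read the wrist's pose just before it. calibration takes no time and is no camera call; for the wrist camera it gives the pose at the moment of the call.
- env.close_job(): hands the job in; it is judged then, once.
The state is a dict: "t": time; "qpos": joint angles; "qvel": joint speeds; "joint_efforts": joint torques, N m; "position": TCP position; "tcp_rot": TCP orientation; "wrist_force": force on the tool from outside, world axes, zero at the start; "ft_torque": the same for the moment, N m; "gripper_width": finger opening in m; "grip_force": force on a finger pad.
Only numpy, scipy, OpenCV 4.12 (cv2) and the standard library are available. Lean on these libraries where they do the work, as an engineer would, in place of code of your own. Each camera call takes 0.05 s, during which the arm holds its last target. There are 200 camera calls.

TASK

With a fingertip, flick the rim of the star wheel round clockwise (seen from above), click by click, until the leaf on the round wooden blank points at the steel index post, without overrunning it. Then push the locking bolt fully in with a fingertip. Work gently, gripping and lifting nothing; do not shove the stand about, and leave the mallet, gouge and sharpening stone where they are.

Things in the scene. Friction and masses are not known exactly. Their poses are not given: they have to be found in the camera images.
- stand: Heavy grey indexing stand, 3 to 4.3 kg, loose on the bench: foot plate 190 x 230 x 14 mm (-75..+115 mm in its x, -85..+145 mm in its y), round pedestal of radius 46 mm, 51 mm high. Origin: on the wheel's upright axis at bench level, z up. Index post on its +x side, locking bolt on its +y side; its -x side faces the robot (yaw up to 0.4 rad).
- wheel_axis (a point): On the star wheel's upright axis, mid-thickness of the lobes (64 mm up). Aluminium hub, radius 45 mm, with 8 equal lobes 10 mm wide with round ends at 61 mm radius; lobes lie 54 to 74 mm above the bench with free air beneath down to the foot plate; gaps about 33 mm wide. A round wooden blank, radius 43 mm, is fixed on it, its top 98 mm up.
- star_wheel (a joint): Wheel angle, rad, growing clockwise from above. Sprung clicks every 0.785; it starts in one, 2 to 4 clicks short of 3.927, where the leaf points at the post. Stops at -0.30 and 4.95. 3 to 5 N at a lobe's end starts it; past half-way it snaps on to the next click, else falls back. In a click, lobes point 22.5, 67.5, 112.5... degrees from the stand's +x, a gap facing each side.
- leaf_tip (a point): Tip of the leaf drawn in raised dark wood lines on top of the blank, 40 mm from the axis; the leaf lies along one radius with its pointed end outwards.
- index_tip (a point): Tip of the steel finger of the index post, 43 mm from the axis on the stand's +x side, 112 mm above the bench. The post (22 x 30 mm, 120 mm high) stands 92 mm from the axis; its finger reaches over the lobes there.
- lock_bolt (a joint): Travel of the locking bolt in m: 0 is drawn out (start), 0.018 is fully in, against its stop, with its nose in the gap between two lobes. It slides towards the wheel axis (the stand's -y) with about 2 N of friction and stays where it is left.
- bolt_tab (a point): Centre of the face to push on the bolt's upright dark steel tab: its outer face, turned away from the wheel (stand's +y), 88 mm above the bench, 120 mm from the axis when drawn out. Tab 32 mm wide, 8 mm thick, 62 to 106 mm above the bench. A guide block 36 x 20 mm, 83 mm high, stands between tab and wheel.
- mallet: Round wooden carver's mallet standing on its head, 84 mm across and 205 mm high; origin at the centre of its underside. Bystander, on the stand's -y side.
- gouge: Carving gouge lying beyond the index post, about 225 mm long, 28 mm across its wooden handle; origin on the bench under the middle of the handle, blade along its +x. Bystander.
- stone: Sharpening stone in a wooden base, 110 x 44 x 25 mm, lying on the stand's +y side beyond the bolt; origin at the centre of its underside. Bystander.

How it is judged:
By the outcome, as a careful person would: the job done as asked, in the order asked, and still so for the second after the job is handed in, with the robot touching nothing.
It also fails if it takes over 64 s, if anything falls off the work surface, if the arm or the gripper's body presses on something with over 40 N, if the wrist force passes 120 N, or if a joint passes its speed limit or range.

## Working session

There is one attempt and no reset: what is moved stays moved. The work goes in short steps, Python scripts to look and compute and a tool call to move; the robot and the scene stay as the last step left them, time stands still between calls to the robot, and variables do not carry over. Pictures are saved under pics/ and viewed, at most 10 in all, crops included, and the job is handed in when it is done.

Besides the shell and the picture viewer there is one more tool, called after ">>>" in YAML: its name, and indented under it one key for each argument. move_arm: Moves the arm, as the interface text tells. Its arguments: {"type":"object","properties":{"deltas":{"type":"array","items":{"type":"array"}},"newtons":{"type":"number"}},"required":["deltas"]}

```bash
mkdir -p pics; cat > h.py <<'E'
import numpy as np, cv2
from rig import env
def snap(n,f):
    c=env.calibration(n); im=env.snapshot(n); cv2.imwrite('pics/'+f,im); np.savez('pics/'+f+'.npz',**{k:np.array(v) for k,v in c.items()}); return im
def cast(f,px,z):
    c=np.load('pics/'+f+'.npz'); R=cv2.Rodrigues(c['rvec'])[0]; o=-R.T@c['tvec'].ravel()
    d=R.T@np.linalg.inv(c['K'])@np.array([px[0],px[1],1.]); return o+d*(z-o[2])/d[2]
def proj(f,P):
    c=np.load('pics/'+f+'.npz'); return cv2.projectPoints(np.float64(P).reshape(-1,3),c['rvec'],c['tvec'],c['K'],None)[0].reshape(-1,2)
def goal(p,R=None):
    s=env.get_state(); T=np.array(s['tcp_rot']); d=T.T@(np.array(p)-s['position'])*100
    w=np.zeros(3) if R is None else np.degrees(cv2.Rodrigues(T.T@R)[0].ravel())/8
    return d.round(2),w.round(2)
E
python3 - <<'E'
from h import *
snap('top','top1.png');snap('scene','sc1.png')
s=env.get_state();print(s)
E
```

```text
{'t': 0.1, 'qpos': array([-8.41249753e+01,  1.66863866e+01, -8.82531348e+00,  6.45555355e+01,
        1.46310995e-04,  8.20194015e+01]), 'qvel': array([ 0.10656559, -0.0835152 ,  0.06787951,  0.01420747,  0.05409985,
        0.09993159]), 'joint_efforts': array([ 1.04291863e-03, -5.37978387e+01,  3.31918681e+01,  9.41365084e-03,
       -2.07405474e-04, -3.09680968e-05]), 'position': array([ 0.12569843, -0.50935887,  0.25279283]), 'tcp_rot': array([[ 9.70902262e-01,  2.39476061e-01, -1.17576323e-04],
       [ 2.39476032e-01, -9.70901574e-01,  1.16758117e-03],
       [ 1.65452702e-04, -1.16176391e-03, -9.99999311e-01]]), 'wrist_force': array([-0.39029144,  0.50205226,  0.66746771]), 'ft_torque': array([ 0.0368414 ,  0.03122347, -0.06746309]), 'grip_force': 0.0, 'gripper_width': 0.08537802161274768}
```

View pics/top1.png

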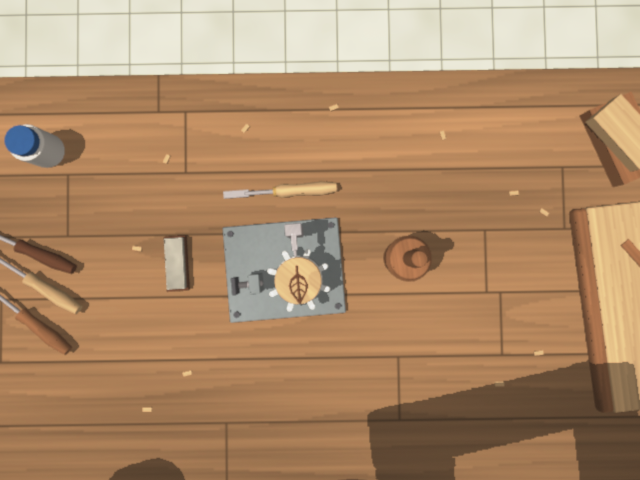

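View pics/sc1.png

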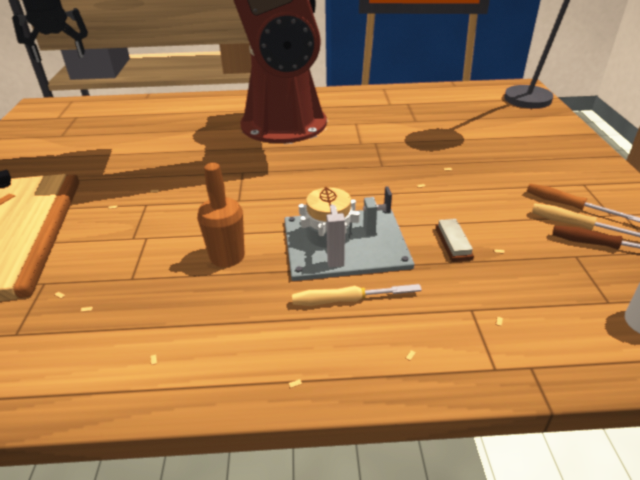

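```bash
python3 - <<'E'
from h import *
im=cv2.imread('pics/top1.png'); cv2.imwrite('pics/top1c.png',cv2.resize(im[205:335,215:355],None,fx=5,fy=4.6*5/4.6/1.1*1.0,interpolation=cv2.INTER_CUBIC) if 0 else cv2.resize(im[210:330,215:355],None,fx=5,fy=5,interpolation=cv2.INTER_CUBIC))
hsv=cv2.cvtColor(im,cv2.COLOR_BGR2HSV)
m=((hsv[...,1]<70)&(hsv[...,2]>40)).astype(np.uint8); m[:200]=0;m[340:]=0;m[:,:210]=0;m[:,360:]=0
hu=cv2.convexHull(np.vstack([c for c in cv2.findContours(m,0,1)[0] if cv2.contourArea(c)>100]))
r=cv2.minAreaRect(hu); b=cv2.boxPoints(r); print(b)
W=np.array([cast('top1.png',p,.014) for p in b]);print(W, np.linalg.norm(W[0]-W[1]),np.linalg.norm(W[2]-W[1]))
w=((hsv[...,0]<25)&(hsv[...,1]>70)).astype(np.uint8); q=np.zeros_like(w);q[250:310,268:328]=w[250:310,268:328]
c=max(cv2.findContours(q,0,1)[0],key=cv2.contourArea); (x,y),rr=cv2.minEnclosingCircle(c);print(x,y,rr,cast('top1.png',(x,y),.098),np.linalg.norm(cast('top1.png',(x+rr,y),.098)-cast('top1.png',(x,y),.098)))
for p in [(172+3,263),(411,259),(417,258)]: print(cast('top1.png',p,.02))
E
```

```text
[[221.39012 226.72499]
 [337.47568 216.7176 ]
 [345.71704 312.3175 ]
 [229.6315  322.3249 ]]
[[0.65880542 0.24613909 0.014     ]
 [0.67528913 0.01554463 0.014     ]
 [0.48626592 0.00235361 0.014     ]
 [0.4700045  0.23129954 0.014     ]] 0.23118287069951177 0.18948291932537678
297.64739990234375 280.30511474609375 23.708189010620117 [0.5547214  0.09263519 0.098     ] 0.04294150409067654
[0.58836017 0.33676868 0.02      ]
[ 0.58937976 -0.12746822  0.02      ]
[ 0.59117024 -0.13930862  0.02      ]
```

View pics/top1c.png

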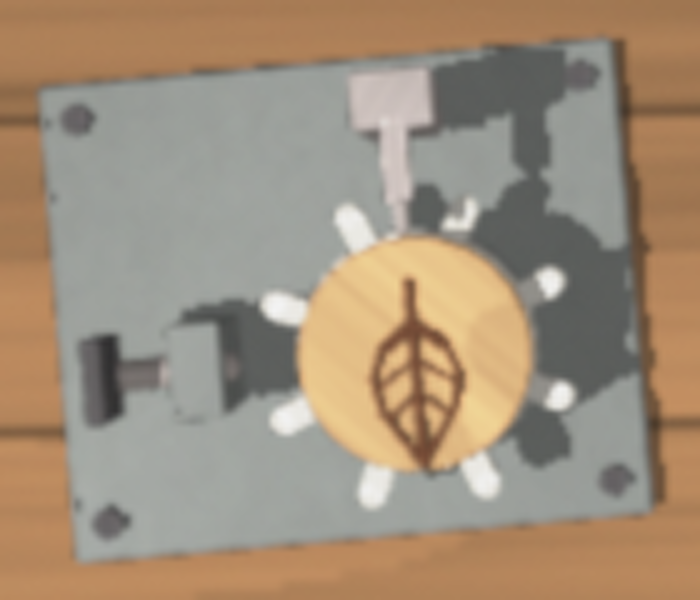

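```bash
cat >> h.py <<'E'
A=np.array([.5548,.0925]); YAW=np.radians(4.3)
def Rd(yaw): c,s=np.cos(yaw),np.sin(yaw); return np.array([[c,s,0],[s,-c,0],[0,0,-1.]])
def st(x,y,z): c,s=np.cos(YAW),np.sin(YAW); return np.array([A[0]+c*x-s*y,A[1]+s*x+c*y,z])
E
python3 - <<'E'
from h import *
print(goal(st(0,-.098,.22),Rd(YAW+np.pi)))
for i in range(1,9):
    f=np.radians(45*i/8); print(round(6.45*np.sin(f),2),round(6.45*(1-np.cos(f)),2),round(45*i/64,3))
E
```

```text
(array([ 54.45, -38.49,   3.33]), array([ 0.000e+00, -1.000e-02, -2.131e+01]))
0.63 0.03 0.703
1.26 0.12 1.406
1.87 0.28 2.109
2.47 0.49 2.812
3.04 0.76 3.516
3.58 1.09 4.219
4.09 1.46 4.922
4.56 1.89 5.625
```

>>> move_arm:
  deltas:
    - [[9,-6.4,0],[0,0,-1.33],1]
    - [[15,-10.6,0],[0,0,-2.6],1]
    - [[20,-14.1,0],[0,0,-4],1]
    - [[25,-17.7,0],[0,0,-5.3],1]
    - [[30,-21.2,0],[0,0,-6.6],1]
    - [[35,-24.7,0],[0,0,-8],1]
    - [[40,-28.3,0],[0,0,-9.3],1]
    - [[45,-31.8,0],[0,0,-10.6],1]
  newtons: 40

```text
t: 1.1
position: [0.454, -0.1299, 0.2533]
tcp_rot: [[-0.157, 0.988, 0.0], [0.988, 0.157, -0.0], [-0.0, 0.0, -1.0]]
wrist_force: [0.5, -1.0, 0.6]
gripper_width: 0.0001
grip_force: 0.0
```

```bash
python3 - <<'E'
from h import *
print(goal(st(0,-.098,.22),Rd(YAW+np.pi)),env.get_state()['qpos'])
E
```

```text
(array([10.62, 12.63,  3.33]), array([ -0.  ,   0.  , -10.66])) [-2.48431935e+01  1.09224536e+01 -1.63998219e+01  6.26686259e+01
 -7.94745650e-03  5.61521193e+01]
```

>>> move_arm:
  deltas:
    - [[1.5,1.8,0],[0,0,-1.33],1]
    - [[3,3.6,0.4],[0,0,-2.66],1]
    - [[4.5,5.4,1],[0,0,-4],1]
    - [[6,7.2,1.5],[0,0,-5.3],1]
    - [[7.5,9,2],[0,0,-6.65],1]
    - [[9,10.8,2.5],[0,0,-8],1]
    - [[10.62,12.63,3],[0,0,-9.33],1]
    - [[10.62,12.63,3.33],[0,0,-10.66],1]

```text
t: 2.1
position: [0.5624, -0.0065, 0.2192]
tcp_rot: [[-0.997, -0.076, -0.001], [-0.076, 0.997, 0.0], [0.001, 0.0, -1.0]]
wrist_force: [0.5, 0.0, 0.8]
gripper_width: -0.0001
grip_force: 0.0
```

```bash
python3 - <<'E'
from h import *
print(goal(st(0,-.098,.08),Rd(YAW+np.pi)),env.get_state()['qpos'])
snap('wrist','w1.png')
E
```

```text
(array([ 0.  ,  0.12, 13.92]), array([ 0.  , -0.01,  0.01])) [-8.12082045e+00  2.19200506e+01 -6.40763604e+00  6.17213233e+01
  1.69329261e-02 -1.25009195e+01]
```

View pics/w1.png

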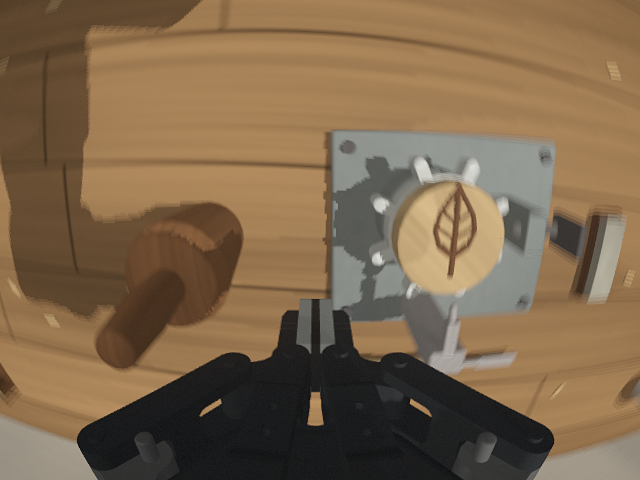

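>>> move_arm:
  deltas:
    - [[0,0,3],[0,0,0],1]
    - [[0,0,6],[0,0,0],1]
    - [[0,0,9],[0,0,0],1]
    - [[0,0,12],[0,0,0],1]
    - [[0,0,13.6],[0,0,0],1]
    - [[0,0,13.6],[0,0,0],1]

```text
t: 2.9
position: [0.5612, -0.0078, 0.0833]
tcp_rot: [[-0.998, -0.067, -0.002], [-0.067, 0.998, 0.0], [0.002, 0.0, -1.0]]
wrist_force: [0.4, 0.7, 0.4]
gripper_width: 0.0
grip_force: 0.0
```

>>> move_arm:
  deltas:
    - [[0,0.8,0],[0,0,0],1]
    - [[0,1.6,0],[0,0,0],1]
    - [[0,2.2,0],[0,0,0],1]
    - [[0,2.8,0],[0,0,0],1]
    - [[0,3.2,0],[0,0,0],1]
    - [[0,3.2,0],[0,0,0],1]

```text
t: 3.65
position: [0.5597, 0.0244, 0.084]
tcp_rot: [[-0.998, -0.069, -0.0], [-0.069, 0.998, 0.0], [0.0, 0.0, -1.0]]
wrist_force: [0.1, 0.2, -0.5]
gripper_width: -0.0001
grip_force: 0.0
```

```bash
python3 - <<'E'
from h import *
print(goal(st(0,-.066,.083),Rd(YAW+np.pi)),env.get_state()['wrist_force'])
snap('wrist','w2.png')
E
```

```text
(array([-0.02,  0.22,  0.1 ]), array([ 0.  , -0.  , -0.04])) [ 0.08082449  0.21216899 -0.53099707]
```

View pics/w2.png

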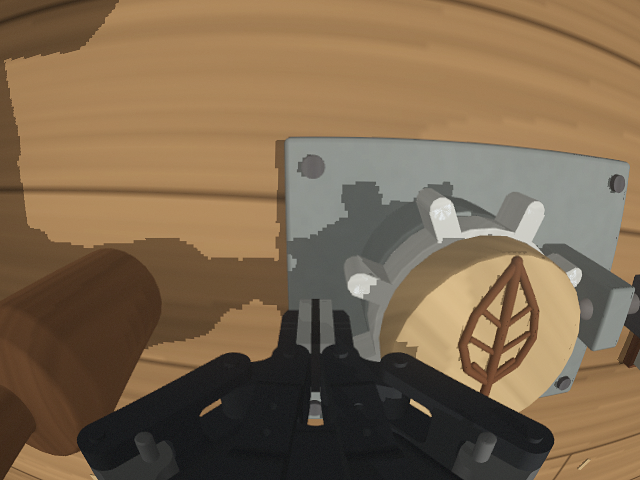

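>>> move_arm:
  deltas:
    - [[0.65,0.25,0],[0,0,0.7],1]
    - [[1.29,0.33,0],[0,0,1.4],1]
    - [[1.92,0.48,0],[0,0,2.1],1]
    - [[2.53,0.7,0],[0,0,2.8],1]
    - [[3.11,0.98,0],[0,0,3.5],1]
    - [[3.67,1.31,0],[0,0,4.2],1]
    - [[4.19,1.7,0],[0,0,4.9],1]
    - [[4.67,2.13,0],[0,0,5.6],1]

```text
t: 4.7
position: [0.5115, 0.042, 0.084]
tcp_rot: [[-0.754, 0.657, -0.0], [0.657, 0.754, -0.0], [-0.0, -0.0, -1.0]]
wrist_force: [0.2, 0.0, 0.7]
gripper_width: 0.0001
grip_force: 0.0
```

```bash
python3 - <<'E'
from h import *
c=np.sqrt(.5)
print(goal(st(-.066*c,-.066*c,.083),Rd(YAW+np.pi*.75)),env.get_state()['wrist_force'])
im=snap('wrist','w3.png');cv2.imwrite('pics/tw3.png',np.hstack([cv2.resize(im,(400,300)),snap('top','t3.png')[230:330,230:363].repeat(3,0).repeat(3,1)]))
E
```

```text
(array([0.01, 0.05, 0.1 ]), array([-0.  ,  0.  , -0.05])) [0.18057631 0.01849388 0.73190262]
```

View pics/tw3.png

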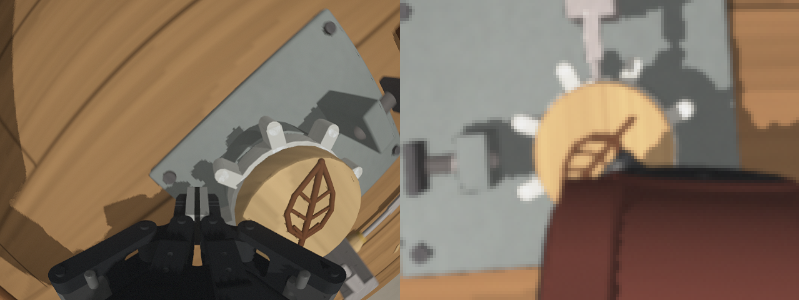

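>>> move_arm:
  deltas:
    - [[0.65,0.05,0],[0,0,0.7],1]
    - [[1.29,0.15,0],[0,0,1.4],1]
    - [[1.92,0.3,0],[0,0,2.1],1]
    - [[2.53,0.52,0],[0,0,2.8],1]
    - [[3.11,0.8,0],[0,0,3.5],1]
    - [[3.67,1.13,0],[0,0,4.2],1]
    - [[4.19,1.52,0],[0,0,4.9],1]
    - [[4.67,1.95,0],[0,0,5.6],1]

```text
t: 5.8
position: [0.4894, 0.0874, 0.084]
tcp_rot: [[-0.075, 0.997, 0.0], [0.997, 0.075, -0.0], [-0.0, 0.0, -1.0]]
wrist_force: [0.4, 0.4, 0.8]
gripper_width: -0.0001
grip_force: 0.0
```

>>> move_arm:
  deltas:
    - [[0,-0.6,0],[0,0,0],1]
    - [[0,-1.4,0],[0,0,0],1]
    - [[0,-2.4,0],[0,0,0],1]
    - [[0,-3.4,0],[0,0,0],1]
    - [[0,-3.6,0],[0,0,0],1]

```text
t: 6.42
position: [0.4523, 0.0847, 0.0841]
tcp_rot: [[-0.076, 0.997, -0.0], [0.997, 0.076, -0.0], [-0.0, -0.0, -1.0]]
wrist_force: [0.4, -0.6, 0.1]
gripper_width: -0.0002
grip_force: 0.0
```

```bash
python3 - <<'E'
from h import *
print(goal(st(-.102,0,.083),Rd(YAW+np.pi*.5)),goal(st(-.0,-.1,.083),Rd(YAW+np.pi)),env.get_state()['wrist_force'])
im=snap('wrist','w4.png');cv2.imwrite('pics/tw4.png',np.hstack([cv2.resize(im,(400,300)),snap('top','t4.png')[230:330,230:363].repeat(3,0).repeat(3,1)]))
E
```

```text
(array([0.01, 0.08, 0.11]), array([-0.  ,  0.  ,  0.01])) (array([-10.  ,  10.27,   0.1 ]), array([ -0.  ,  -0.  , -11.24])) [ 0.36905396 -0.5823118   0.06848202]
```

View pics/tw4.png

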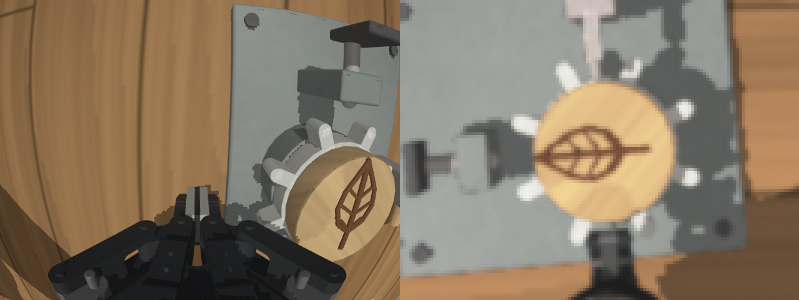

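>>> move_arm:
  deltas:
    - [[-3,0,0],[0,0,-1.3],1]
    - [[-6.5,0,0],[0,0,-2.6],1]
    - [[-9.5,1,0],[0,0,-3.9],1]
    - [[-10.2,3.5,0],[0,0,-5.2],1]
    - [[-10.2,6.5,0],[0,0,-6.5],1]
    - [[-10,9,0],[0,0,-7.8],1]
    - [[-10,10.2,0],[0,0,-9.1],1]
    - [[-10,10.25,0],[0,0,-10.4],1]

```text
t: 7.52
position: [0.5643, -0.0072, 0.0838]
tcp_rot: [[-0.999, 0.037, 0.001], [0.037, 0.999, -0.0], [-0.001, -0.0, -1.0]]
wrist_force: [-0.1, 0.2, -0.6]
gripper_width: -0.0001
grip_force: 0.0
```

```bash
python3 - <<'E'
from h import *
print(goal(st(-.0,-.1,.083),Rd(YAW+np.pi)))
E
```

```text
(array([ 0.2 , -0.01,  0.08]), array([-0.  ,  0.01, -0.8 ]))
```

>>> move_arm:
  deltas:
    - [[0.2,0,0],[0,0,-0.8],1]
    - [[0.2,0,0],[0,0,-0.8],1]
    - [[0.3,0.8,0],[0,0,-0.8],1]
    - [[0.4,1.6,0],[0,0,-0.8],1]
    - [[0.5,2.4,0],[0,0,-0.8],1]
    - [[0.55,3.0,0],[0,0,-0.8],1]
    - [[0.58,3.37,0],[0,0,-0.8],1]
    - [[0.58,3.37,0],[0,0,-0.8],1]

```text
t: 8.52
position: [0.5587, 0.027, 0.084]
tcp_rot: [[-0.998, -0.069, 0.0], [-0.069, 0.998, -0.0], [-0.0, -0.0, -1.0]]
wrist_force: [0.3, 0.5, -0.1]
gripper_width: 0.0001
grip_force: 0.0
```

```bash
python3 - <<'E'
from h import *
print(goal(st(-.0,-.066,.083),Rd(YAW+np.pi)),env.get_state()['wrist_force'])
E
```

```text
(array([-0.11, -0.04,  0.1 ]), array([-0.  ,  0.  , -0.04])) [ 0.26620605  0.54654228 -0.10117583]
```

>>> move_arm:
  deltas:
    - [[0.55,0.03,0],[0,0,0.67],1]
    - [[1.19,0.11,0],[0,0,1.36],1]
    - [[1.82,0.26,0],[0,0,2.06],1]
    - [[2.43,0.48,0],[0,0,2.76],1]
    - [[3.01,0.76,0],[0,0,3.46],1]
    - [[3.57,1.09,0],[0,0,4.16],1]
    - [[4.09,1.48,0],[0,0,4.86],1]
    - [[4.57,1.91,0],[0,0,5.58],1]

```text
t: 9.52
position: [0.5116, 0.0424, 0.0841]
tcp_rot: [[-0.756, 0.655, 0.0], [0.655, 0.756, -0.0], [-0.0, -0.0, -1.0]]
wrist_force: [-0.7, -0.2, 0.0]
gripper_width: 0.0
grip_force: 0.0
```

```bash
python3 - <<'E'
from h import *
c=np.sqrt(.5)
print(goal(st(-.066*c,-.066*c,.083),Rd(YAW+np.pi*.75)),env.get_state()['wrist_force'])
E
```

```text
(array([-0.01,  0.01,  0.11]), array([-0.  ,  0.  , -0.03])) [-0.74252832 -0.22016272  0.03705964]
```

Same as the first pair; last click, then withdraw and check.

>>> move_arm:
  deltas:
    - [[0.65,0.05,0],[0,0,0.7],1]
    - [[1.29,0.15,0],[0,0,1.4],1]
    - [[1.92,0.3,0],[0,0,2.1],1]
    - [[2.53,0.52,0],[0,0,2.8],1]
    - [[3.11,0.8,0],[0,0,3.5],1]
    - [[3.67,1.13,0],[0,0,4.2],1]
    - [[4.19,1.52,0],[0,0,4.9],1]
    - [[4.67,1.95,0],[0,0,5.6],1]

```text
t: 10.52
position: [0.4891, 0.0878, 0.0841]
tcp_rot: [[-0.075, 0.997, 0.0], [0.997, 0.075, -0.0], [-0.0, 0.0, -1.0]]
wrist_force: [0.2, 0.2, -0.0]
gripper_width: 0.0001
grip_force: 0.0
```

>>> move_arm:
  deltas:
    - [[0,-0.6,0],[0,0,0],1]
    - [[0,-1.4,0],[0,0,0],1]
    - [[0,-2.4,0],[0,0,0],1]
    - [[0,-4.4,0],[0,0,0],1]
    - [[0,-5,0],[0,0,0],1]

```text
t: 11.15
position: [0.4376, 0.0838, 0.084]
tcp_rot: [[-0.079, 0.997, -0.001], [0.997, 0.079, -0.0], [0.0, -0.001, -1.0]]
wrist_force: [0.4, -0.1, -0.1]
gripper_width: 0.0
grip_force: 0.0
```

```bash
python3 - <<'E'
from h import *
print(env.get_state()['qpos'])
print(goal(st(-.125,.16,.2),Rd(YAW+np.pi*.5)),goal(st(0,.17,.2),Rd(YAW+np.pi*.5)))
im=snap('wrist','w5.png');t=snap('top','t5.png');cv2.imwrite('pics/tw5.png',np.hstack([cv2.resize(im,(400,300)),t[230:330,220:353].repeat(3,0).repeat(3,1)]))
hsv=cv2.cvtColor(t,cv2.COLOR_BGR2HSV)
w=((hsv[...,0]<25)&(hsv[...,1]>70)).astype(np.uint8); q=np.zeros_like(w);q[250:310,268:328]=w[250:310,268:328]
c=max(cv2.findContours(q,0,1)[0],key=cv2.contourArea); (x,y),rr=cv2.minEnclosingCircle(c);print(x,y,rr,cast('t5.png',(x,y),.098))
# dark tab
m=((hsv[...,2]<75)&(hsv[...,1]<90)).astype(np.uint8)
for c in cv2.findContours(m[220:340,220:262].copy(),0,1)[0]:
    if cv2.contourArea(c)>15: r=cv2.boundingRect(c);print(r[0]+220,r[1]+220,r[2:])
print(proj('t5.png',[st(x,y,.106) for x in(-.016,.016) for y in (.112,.12)]))
E
```

```text
[ 1.42110215e+00  1.87163494e+01 -3.50053976e+01  3.63384939e+01
  5.14183315e-04  8.69050560e+01]
(array([ 15.99,  -0.7 , -11.6 ]), array([-0.01, -0.  ,  0.03])) (array([ 16.95,  11.8 , -11.62]), array([-0.01, -0.  ,  0.03]))
297.5138244628906 280.1763610839844 23.72751235961914 [0.55495752 0.09287406 0.098     ]
235 277 (4, 17)
[[236.12649044 295.00189132]
 [231.68271902 295.4030079 ]
 [234.6398563  277.19136759]
 [230.20200801 277.59154731]]
```

View pics/tw5.png

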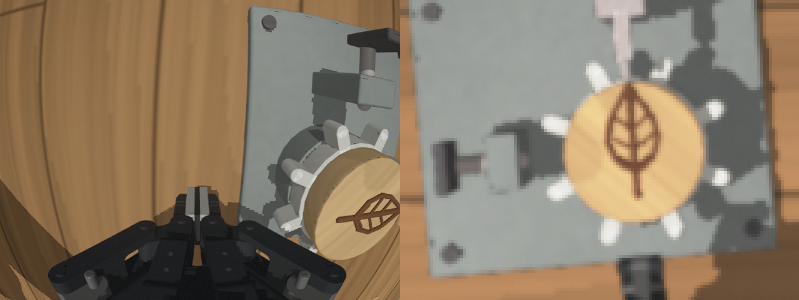

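>>> move_arm:
  deltas:
    - [[4,0,-1],[0,0,0],1]
    - [[8,0,-1.4],[0,0,0],1]
    - [[12,0,-1.4],[0,0,0],1]
    - [[15,0,-1.4],[0,0,0],1]
    - [[15,4,-1.4],[0,0,0],1]
    - [[15,8,-1.4],[0,0,0],1]
    - [[15,11.8,-1.4],[0,0,0],1]
    - [[15,11.8,-1.4],[0,0,0],1]

```text
t: 12.25
position: [0.5482, 0.2429, 0.0978]
tcp_rot: [[-0.078, 0.997, 0.002], [0.997, 0.078, 0.001], [0.0, 0.002, -1.0]]
wrist_force: [0.2, 0.2, -0.7]
gripper_width: 0.0002
grip_force: 0.0
```

```bash
python3 - <<'E'
from h import *
print(env.get_state()['wrist_force'],goal(st(0,.131,.098),Rd(YAW+np.pi*.5)),goal(st(0,.113,.098),Rd(YAW+np.pi*.5)))
E
```

```text
[ 0.16998125  0.22865512 -0.73218583] (array([-1.95, -0.47, -0.02]), array([ 0.02, -0.  ,  0.02])) (array([-3.75, -0.48, -0.02]), array([ 0.02, -0.  ,  0.02]))
```

>>> move_arm:
  deltas:
    - [[-0.8,-0.4,0],[0,0,0],1]
    - [[-1.6,-0.48,0],[0,0,0],1]
    - [[-2,-0.48,0],[0,0,0],1]
    - [[-2.3,-0.48,0],[0,0,0],1]
    - [[-2.6,-0.48,0],[0,0,0],1]
    - [[-2.9,-0.48,0],[0,0,0],1]
    - [[-3.2,-0.48,0],[0,0,0],1]
    - [[-3.4,-0.48,0],[0,0,0],1]

```text
t: 13.25
position: [0.543, 0.2083, 0.098]
tcp_rot: [[-0.078, 0.997, 0.0], [0.997, 0.078, 0.0], [0.0, 0.0, -1.0]]
wrist_force: [-1.6, 1.7, 1.2]
gripper_width: -0.0
grip_force: 1.1
```

>>> move_arm:
  deltas:
    - [[-0.1,0,0],[0,0,0],1]
    - [[-0.2,0,0],[0,0,0],1]
    - [[-0.3,0,0],[0,0,0],1]
    - [[-0.3,0,0],[0,0,0],1]

```text
t: 13.75
position: [0.5432, 0.2056, 0.098]
tcp_rot: [[-0.078, 0.997, 0.0], [0.997, 0.078, 0.0], [0.0, 0.0, -1.0]]
wrist_force: [-1.3, 3.2, 1.4]
gripper_width: -0.0
grip_force: 1.5
```

>>> move_arm:
  deltas:
    - [[-0.05,0,0],[0,0,0],1]
    - [[-0.1,0,0],[0,0,0],1]
    - [[-0.1,0,0],[0,0,0],1]

```text
t: 14.12
position: [0.5432, 0.2055, 0.0981]
tcp_rot: [[-0.079, 0.997, 0.0], [0.997, 0.079, 0.002], [0.002, 0.0, -1.0]]
wrist_force: [-1.6, 8.0, 0.5]
gripper_width: 0.0002
grip_force: 3.9
```

>>> move_arm:
  deltas:
    - [[0.6,0,0],[0,0,0],1]
    - [[2,0,0],[0,0,0],1]
    - [[4,0,0],[0,0,0],1]
    - [[4.5,0,-4],[0,0,0],1]
    - [[4.5,-3,-8],[0,0,0],1]
    - [[4.5,-8,-12],[0,0,0],1]
    - [[4.5,-13,-13],[0,0,0],1]
    - [[4.5,-18,-13],[0,0,0],1]

```text
t: 15.12
position: [0.3593, 0.2362, 0.2291]
tcp_rot: [[-0.079, 0.997, 0.002], [0.997, 0.079, 0.001], [0.001, 0.002, -1.0]]
wrist_force: [0.5, 0.5, 0.2]
gripper_width: 0.0003
grip_force: 0.0
```

```bash
python3 - <<'E'
from h import *
t=snap('top','t6.png');s=snap('scene','s6.png');cv2.imwrite('pics/f6.png',np.hstack([cv2.resize(t[210:330,215:348],(400,360)),cv2.resize(s[160:280,270:403],(400,360))]))
print(proj('t6.png',[st(x,y,.106) for x in(-.016,.016) for y in (.094,.102)]))
hsv=cv2.cvtColor(t,cv2.COLOR_BGR2HSV);m=((hsv[...,2]<75)&(hsv[...,1]<90)).astype(np.uint8)
for c in cv2.findContours(m[220:340,220:262].copy(),0,1)[0]:
    if cv2.contourArea(c)>15: r=cv2.boundingRect(c);print(r[0]+220,r[1]+220,r[2:])
E
```

```text
[[246.12424685 294.09944485]
 [241.68092421 294.50052092]
 [244.62428763 276.29102881]
 [240.18688691 276.69116817]]
245 277 (4, 16)
```

View pics/f6.png

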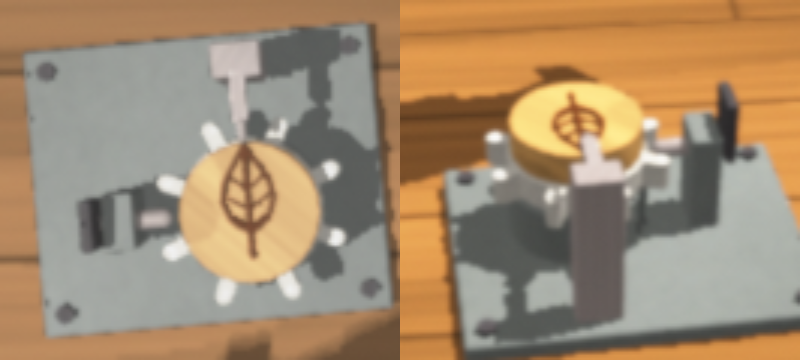

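The tab moved 10 px, which matches 18 mm of travel. The leaf points at the post, the bolt's nose sits in the gap, and the arm is clear.

```bash
python3 -c "
from rig import env
print(env.close_job())"
```

```text
the job is handed in; nothing more can be done
None
```

I turned the wheel four clicks clockwise so the leaf points at the index post, pushed the locking bolt in to its stop, and handed the job in with the arm clear at about 15 s.

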